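Turn the painted coaster with the spatula

ROBOT

A 6-joint arm with a two-finger parallel gripper is mounted at the origin on the work surface. World frame = base frame: x ahead of the robot, y to its left, z up, the work surface at z = 0. Lengths are in m, angles in rad, forces in N, time in s.
With the tool pointing down it reaches from about 0.325 to 1 m from the base axis. Payload 5.1 kg.
Tool frame: the origin (TCP) lies midway between the tips of the shut fingers; the grasp point (between the pads) lies 19 mm behind it; z points along the fingers, y is the direction in which the jaws open and shut (so a half turn about z gives the same grasp; the last joint's range is limited). The gripper opens to 85 mm and grips with 20 to 120 N. Pads are 22 mm wide; open, the fingers measure 114 mm over their backs; the gripper's body (76 mm by 85 mm) begins 54 mm behind the grasp point. The pads swing forward as they close: fully open they stand 13 mm farther back than shut.
Start: joints at [1.114, 0.124, 1.65, -0, 1.367, -0.083], TCP at [0.237, 0.605, 0.192] pointing down, gripper open.
Joint ranges: [-2.61, 2.61], [-1.02, 2.33], [0.03, 2.71], [-1.35, 4.49], [0.32, 2.68], [-2.91, 2.91]. Speed limits (rad/s): [2.57, 2.57, 3.14, 3.14, 3.14, 3.14].

INTERFACE

Orientations are given as a 3x3 rotation matrix whose columns are the frame's x, y, z axes.
In Python, from workcell import * gives the robot as it stands. The module is installed in compiled form; this text tells all that it offers.
- The arm moves only by the tool play_rows, never from a script. Its argument "commands" is a list of rows, each a list of 7 numbers: the turn, a rotation vector about the tool's x, y, z in rad, then the shift along the tool's x, y, z in mm, then the opening, from -1 (shut) to 1 (fully open), so that 0 is half open. A call has 1 to 5 rows; each row is the pose to reach, as a shift and turn from the pose commanded when the call began, along the tool's axes at that moment; what a row does not reach only later rows make up. A row lasts 1/8 s, in which the tool goes at most 62.5 mm and 10.7 degrees, less where a joint would pass 70% of its speed; a pose out of reach is approached as far as the arm can. A call with a gripper value outside its range is refused whole. The fingers move at their own pace and stop on an object; "force" is the grip in N (left out, the last holds). Time passes only in rows, so rows that repeat a pose let the fingers close. It gives the time, the measured TCP pose, the force and the opening at its end, in the units of the state.
- get_obs(): the state, without advancing time (a new reading comes with each control period).
- grab_frame(name): name is "scene" or "top" or "wrist"; returns (picture, depth): 384x512x3 uint8, blue, green, red; 384x512 float32, m along the optical axis (not along the pixel's ray), 0 where there is no reading.
- camera_model(name): a dict with "fx", "fy", "cx", "cy" (pixels), "position" and "orientation" of the camera in the world. Camera axes: x right, y down, z forward; pixel columns grow to the right and rows downward; lengths in m; the calibration is good to about 2 mm. A picture is of the moment at which its call begins: read the wrist's pose just before it. camera_model takes no time and is no camera call; for the wrist camera it gives the pose at the moment of the call.
- finish_job(): hands the job in, once; it reports no verdict.
The state is a dict: "time": time; "qpos": joint angles; "joint_vel": joint speeds; "joint_torque": joint torques, N m; "tool_pos": TCP position; "ee_rot": TCP orientation; "force": force on the tool from outside, world axes, zero at the start; "moment": the same for the moment, N m; "opening": finger opening in m.
Only numpy, scipy, OpenCV 4.12 (cv2) and the standard library are available. Lean on these libraries where they do the work, as an engineer would, in place of code of your own. Each camera call takes 0.05 s, during which the arm holds its last target.

TASK

The green plant-pot coaster is dry on top but its edge is still tacky, so do not touch it with the gripper: take the orange-handled spatula, work its blade under the green coaster from the open end of the stepped turning board and tip it over, without tossing it high, so that it lies flat with its bare wooden side up on the raised half of the board. Leave the red coaster, and everything else on the bench, where it is. Then lay the spatula flat back on its grey mat, handle and all, and let go.

Things in the scene. Friction and masses are not known exactly. Their poses are not given: they have to be found in the camera images.
- green_coaster: wooden disc, 110 mm diameter, 14 mm thick, about 100 g; +z face green, -z face bare wood; starts green up. Flat faces 96 mm across; both rims bevelled, 4.5 mm high over 7 mm, so a thin blade on the board goes under the lip. Origin at its centre, mid-thickness. Starts on the board's low half, far edge 0 to 18 mm short of the step, local y near +68 or -68 mm
- red_coaster: the same disc with its +z face painted red, in the other lane; to be left alone. Origin at its centre
- board: fixed wooden board, 280 mm wide (y). Origin on the bench under the step. Low half, light grey, x -170 to 0 mm, top 10 mm above the bench; at x = 0 an 8 mm upright step; raised half, dark wood, x 0 to +140 mm, top 18 mm up. The end at x = -170 is open: push and tip along +x. A coaster pushed to the step stops there and can be pivoted about its far edge onto the raised half
- spatula: loose spatula, 200 mm, 180 g. Origin mid-handle, +x to the blade, z normal to the blade. Orange handle x -52 to +52 mm, 28 mm wide (y), 30 mm thick (z). Stiff steel blade in the handle's middle plane, 60 mm wide, 2 mm thick, x 52 to 147.5 mm, so it lies 14 mm above the mat; collar 40 x 6 mm over its first 23 mm. Centre of mass about x = +20 mm
- spatula_tip (a point): middle of the blade's front edge, 147.5 mm ahead of the spatula's origin, in the blade's middle plane
- mat: grey mat fixed on the bench, 250 mm (x) by 150 mm (y), 2 mm thick. Origin at its centre, on the bench. Level with the bench, 250 mm side roughly along the spatula
- saucer: loose terracotta saucer, 130 mm diameter, 22 mm high; bystander. Origin under its centre
- torch: loose yellow torch, about 165 mm long, 52 mm high; bystander. Origin on the bench under its middle
- spanner: loose chrome adjustable spanner, 200 mm long, 12 mm high; bystander. Origin under its middle
- funnel: loose blue funnel, 110 mm diameter, 120 mm high, mouth down; bystander. Origin under its centre
- dibber: loose wooden dibber with a short round cross handle and a steel point, 180 mm long, 28 mm high; bystander. Origin under its middle
Mind the look-alikes: they are no part of the job. Of the things that look like the spatula, the middle-sized one is meant. What is shaped like the green_coaster but purple is not meant.

How it is judged:
On the way, in this order (a step that is already met when the one before it is completed fails the run):
1. the spatula has been picked up off its mat (height (world z) of spatula above 0.045 m), for 0.2 s.
2. the green coaster is being raised on edge by the spatula, tilted by more than 20 degrees (angle between green_coaster's own z axis and vertical above 0.35 rad and contact force between spatula and green_coaster above 0.05 N), for 0.1 s.
3. the green coaster lies turned over, bare side up, on the raised half (angle between green_coaster's own z axis and vertical above 3.04 rad and x of green_coaster in the frame of board above 0.02 m and linear speed of green_coaster below 0.02 m/s), for 0.2 s.
At the end, for the whole second after the job is handed in: Green coaster at rest on the board's raised half, flat within 6 degrees, bare side up, centre 20 to 120 mm past the step; red coaster within 20 mm of its start, red up; spatula at rest, flat within 7 degrees, handle's middle within the mat, tip at most 35 mm past its end or 15 mm past its side (angle between green_coaster's own z axis and vertical above 3.04 rad and x of green_coaster in the frame of board between 0.02 and 0.12 m and y of green_coaster in the frame of board between -0.13 and 0.13 m and height (world z) of green_coaster between 0.021 and 0.029 m and linear speed of each of green_coaster, spatula below 0.01 m/s and distance of red_coaster from where it was at the start of the episode below 0.02 m and angle between red_coaster's own z axis and vertical below 0.1 rad and (angle between spatula's own z axis and vertical below 0.12 rad or angle between spatula's own z axis and vertical above 3.02 rad) and height (world z) of spatula below 0.022 m and x of spatula in the frame of mat between -0.12 and 0.12 m and y of spatula in the frame of mat between -0.07 and 0.07 m and x of spatula_tip in the frame of mat between -0.16 and 0.16 m and y of spatula_tip in the frame of mat between -0.09 and 0.09 m); the robot touches nothing.
It fails at once if the gripper or arm touches the green coaster (contact force between any of the fingers, the arm and green_coaster above 0.5 N).
It fails at once if the green coaster is tossed or lifted more than about 130 mm above the bench (height (world z) of green_coaster above 0.14 m).
It fails at once if the red coaster is pushed by more than 20 mm or tipped up (distance of red_coaster from where it was at the start of the episode above 0.02 m or angle between red_coaster's own z axis and vertical above 0.3 rad).
It fails at once if a bystander is moved by more than 30 mm (distance of any of saucer, torch, spanner, funnel, dibber from where it was at the start of the episode above 0.03 m).
It also fails if it takes over 58 s, if anything falls off the work surface, if the arm or the gripper's body presses on something with over 40 N, if the wrist force passes 120 N, or if a joint passes its speed limit or range.

## Working session

There is one attempt and no reset: what is moved stays moved. The work goes in short steps, Python scripts to look and compute and a tool call to move; the robot and the scene stay as the last step left them, time stands still between calls to the robot, and variables do not carry over. Pictures are saved under pics/ and viewed, and the job is handed in when it is done.

Besides the shell and the picture viewer there is one more tool, called after "Call:" by a JSON object that holds its "fn" and its "kwargs". play_rows: Moves the arm, as the interface text tells. Its arguments: {"type":"object","properties":{"commands":{"type":"array"},"force":{"type":"number"}},"required":["commands"]}

```bash
mkdir -p pics
python3 - <<'E'
from workcell import *
import cv2,pickle
o=get_obs();print(o)
for n in ["scene","top"]:
    c=camera_model(n);im,d=grab_frame(n)
    pickle.dump((c,im,d),open(f"{n}0.pkl","wb"));cv2.imwrite(f"pics/{n}0.png",cv2.resize(im,(800,600)));print(n,c)
E
```

```text
{'time': 0.0, 'qpos': array([ 1.11443287e+00,  1.24508096e-01,  1.65172381e+00,  8.76633489e-06,
        1.36749516e+00, -8.25898511e-02]), 'joint_vel': array([ 0.00059665,  0.00037828,  0.00111465,  0.00014823, -0.00020759,
        0.00137794]), 'joint_torque': array([-1.65512329e-04, -4.23600590e+01, -3.65455055e+01, -1.52664211e-04,
        6.98192627e-03, -2.21021196e-06]), 'tool_pos': array([0.23703699, 0.60446935, 0.19022173]), 'ee_rot': array([[-9.30955379e-01,  3.65131733e-01, -9.48314679e-04],
       [ 3.65132918e-01,  9.30953434e-01, -1.91219616e-03],
       [ 1.84633308e-04, -2.12643021e-03, -9.99997722e-01]]), 'force': array([ 0.24608719, -0.04007131, -0.56415042]), 'moment': array([-0.01041522, -0.03841218,  0.04341689]), 'opening': 0.08562412064846332}
scene {'fx': 388.5446875516186, 'fy': 388.5446875516186, 'cx': 250.93308121949107, 'cy': 198.94401104988555, 'position': array([1.43063277, 0.04402681, 0.96258059]), 'orientation': array([[-0.01508217,  0.72339113, -0.69027371],
       [ 0.99986852,  0.01502284, -0.00610308],
       [ 0.00595496, -0.690275  , -0.7235226 ]])}
top {'fx': 350.3800564417507, 'fy': 350.3800564417507, 'cx': 256.6472503207933, 'cy': 197.36955713218867, 'position': array([0.4705362 , 0.02410584, 1.08098743]), 'orientation': array([[ 0.02060249, -0.99723423,  0.07141029],
       [-0.99978709, -0.0204678 ,  0.00261752],
       [-0.00114867, -0.07144901, -0.99744359]])}
```

View pics/scene0.png

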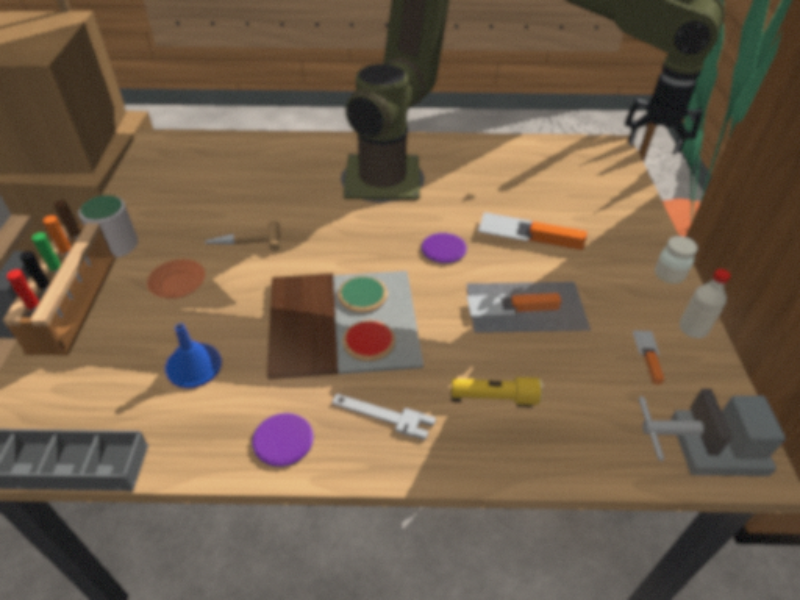

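View pics/top0.png

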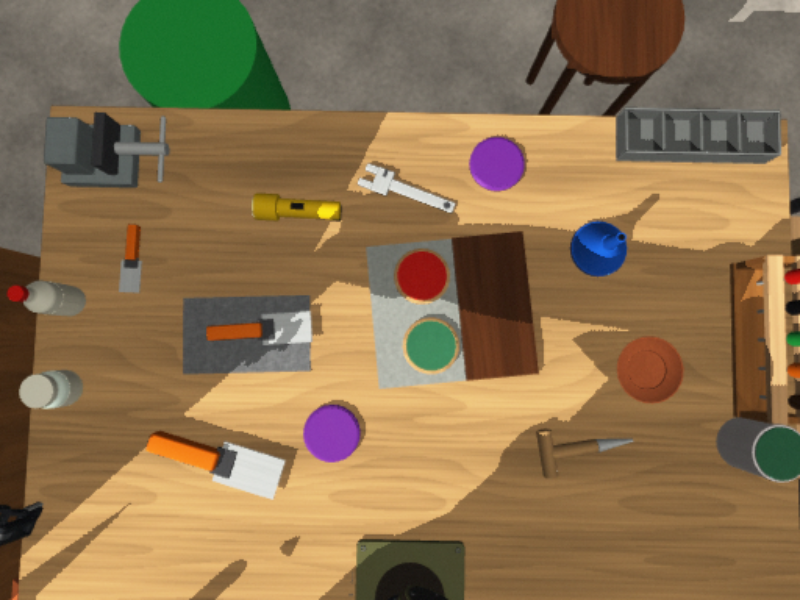

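Top view (800x600 scale). Spatula look-alikes are the small one at (131,258), the middle one on the grey mat at (255,330) and the large one at (215,460), so I choose the one on the mat. Disc look-alikes are green at (430,346), purple at (497,163) and (332,432), and red at (421,275), so I choose green. Next is a close crop to check and measure.

Run:
```python
import cv2,pickle
c,im,d=pickle.load(open("top0.pkl","rb"))
cv2.imwrite("pics/t1.png",cv2.resize(im[180:250,105:215],None,fx=7,fy=7,interpolation=cv2.INTER_CUBIC))
cv2.imwrite("pics/t2.png",cv2.resize(im[140:255,225:355],None,fx=5,fy=5,interpolation=cv2.INTER_CUBIC))
```

```text
(no output)
```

View pics/t1.png

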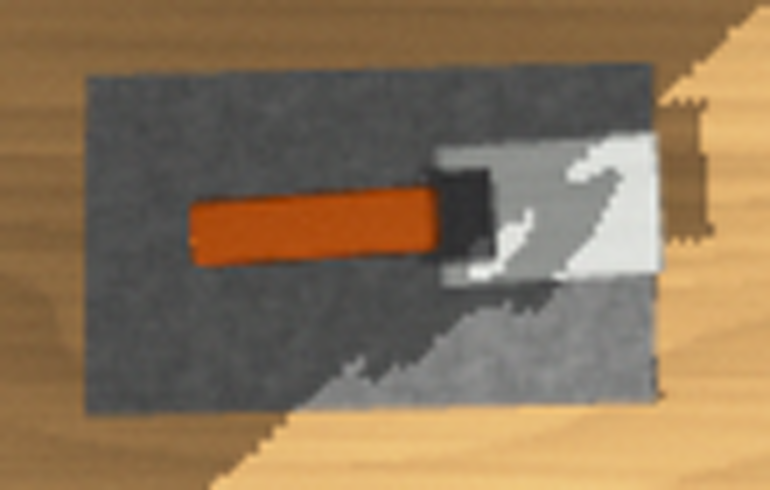

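View pics/t2.png

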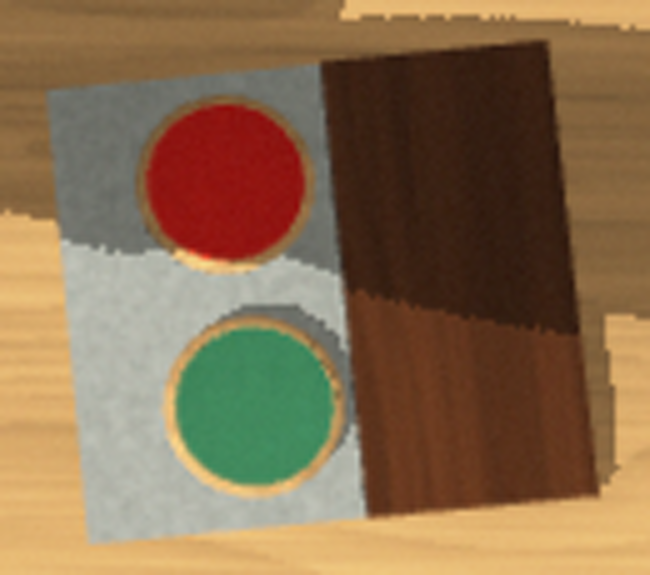

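The crop confirms it: handle corners are near (190,203)-(440,250) in t1, with the whole blade on the mat. In t2 the green disc is centred at (255,405), red at (226,182), and the step line runs (320,63)-(366,517).

```bash
cat > h.py <<'E'
import numpy as np,cv2,pickle
def proj(c,u,v,z):
    r=c["orientation"]@np.array([(u-c["cx"])/c["fx"],(v-c["cy"])/c["fy"],1.0]);p=c["position"]
    return p+r*(z-p[2])/r[2]
def pix(c,P):
    q=c["orientation"].T@(np.asarray(P)-c["position"]);return c["fx"]*q[0]/q[2]+c["cx"],c["fy"]*q[1]/q[2]+c["cy"]
E
python3 - <<'E'
from h import *
np.set_printoptions(precision=4,suppress=True)
c,im,d=pickle.load(open("top0.pkl","rb"))
def a(p,z,k):
    x0,y0,s=k;return proj(c,x0+(p[0]+.5)/s-.5,y0+(p[1]+.5)/s-.5,z)
K1=(105,180,7);K2=(225,140,5)
def go(name,pts,z,k):
    R=np.array([a(p,z,k) for p in pts]);print(name,R[:,:2].tolist() if 0 else R[:,:2].round(4).tolist(),R.mean(0));return R
go("mat",[(86,76),(653,64),(657,403),(86,413)],.002,K1)
h=go("handle",[(190,203),(436,187),(440,250),(197,266)],.032,K1)
b=go("blade",[(435,150),(656,132),(660,271),(443,287)],.017,K1)
tip=(b[1]+b[2])/2; tail=(h[0]+h[3])/2; print("tip",tip,"tail",tail,np.linalg.norm((tip-tail)[:2]),"yaw",np.degrees(np.arctan2(*(tip-tail)[[1,0]])))
B=go("low",[(47,91),(320,63),(366,517),(90,543)],.010,K2)
B2=go("hi",[(320,63),(547,41),(598,495),(366,517)],.018,K2)
for R in(B,B2):
    for i,j in((0,1),(3,2),(1,2),(0,3)):
        v=R[j]-R[i];print(np.linalg.norm(v[:2]),np.degrees(np.arctan2(v[1],v[0])))
g=go("green",[(255,405)],.024,K2);r=go("red",[(226,182)],.024,K2)
for p in[(250,310),(430//1,346)]: pass
# depth
for n,(x,y) in dict(green=(275,221),red=(270,176),mat=(120,235),handle=(150,212),low=(240,210),hi=(320,200),bench=(100,300)).items():
    dd=d[y,x];P=c["position"]+c["orientation"]@np.array([(x-c["cx"])/c["fx"]*dd,(y-c["cy"])/c["fy"]*dd,dd]);print(n,P)
E
```

```text
mat [[0.5604, 0.4597], [0.5709, 0.2093], [0.422, 0.2027], [0.4125, 0.4524]] [0.4915 0.331  0.002 ]
handle [[0.5043, 0.4004], [0.5133, 0.2953], [0.4864, 0.2926], [0.4775, 0.3961]] [0.4954 0.3461 0.032 ]
blade [[0.53, 0.3003], [0.5398, 0.2045], [0.4795, 0.2008], [0.4707, 0.2945]] [0.505 0.25  0.017]
tip [0.5097 0.2026 0.017 ] tail [0.4909 0.3983 0.032 ] 0.19653660501973835 yaw -84.51322319012121
low [[0.6683, 0.0994], [0.6893, -0.069], [0.4109, -0.1008], [0.3918, 0.0663]] [ 0.5401 -0.001   0.01  ]
hi [[0.6876, -0.0683], [0.7041, -0.2075], [0.4274, -0.2396], [0.4114, -0.0999]] [ 0.5576 -0.1538  0.018 ]
0.16969567926758536 -82.91077007462262
0.1682681557244829 -83.4734745431896
0.28015334868236147 -173.47207752067496
0.2784904381583717 -173.18005722645123
0.14020597567036044 -83.23454241286704
0.14062176795492892 -83.4382839394421
0.278559307478371 -173.3863119948054
0.2780606753894062 -173.47207752067496
green [[0.4773, -0.0316]] [ 0.4773 -0.0316  0.024 ]
red [[0.6121, -0.0117]] [ 0.6121 -0.0117  0.024 ]
green [ 0.4761 -0.0298  0.0241]
red [ 0.6121 -0.0123  0.0241]
mat [0.4239 0.4408 0.0084]
handle [0.4951 0.344  0.0357]
low [0.5074 0.0769 0.0126]
hi [ 0.5424 -0.1652  0.021 ]
bench [ 0.2262  0.4956 -0.0008]
```

```bash
cat >> h.py <<'E'
from scipy.spatial.transform import Rotation as Ro
np.set_printoptions(precision=4,suppress=True)
def rel(o,p,R):
    R0=o["ee_rot"];return Ro.from_matrix(R0.T@R).as_rotvec().round(4),(R0.T@(np.asarray(p)-o["tool_pos"])*1000).round(1)
def toolR(yaw_sp,pitch=0):
    y=np.array([np.cos(yaw_sp+np.pi/2),np.sin(yaw_sp+np.pi/2),0]);z=np.array([0,0,-1.]);x=np.cross(y,z)
    return np.stack([x,y,z],1)@Ro.from_rotvec([0,pitch,0]).as_matrix()
BO=np.array([.5498,-.0843]);YB=np.radians(-83.35)
EX=np.array([np.cos(YB),np.sin(YB)]);EY=np.array([-EX[1],EX[0]])
def b2w(x,y,z): return np.r_[BO+x*EX+y*EY,z]
def w2b(p): q=np.asarray(p)[:2]-BO;return np.r_[q@EX,q@EY,p[2]]
E
python3 - <<'E'
from workcell import *
from h import *
o=get_obs()
print(*rel(o,[.4955,.3455,.10],toolR(np.radians(-84.8))))
g=w2b([.4773,-.0316,.024]);print(g)
E
```

```text
[-0.0018  0.001   1.1062] [-335.1 -146.6   90.6]
[-0.0607 -0.0659  0.024 ]
```

Call:
{"fn": "play_rows", "kwargs": {"commands": [[0,0,1.1062,-335,-146.6,90,1],[0,0,1.1062,-335,-146.6,90,1],[0,0,1.1062,-335,-146.6,90,1],[0,0,1.1062,-335,-146.6,90,1],[0,0,1.1062,-335,-146.6,90,1]], "force": 100}}

```text
time: 0.72
tool_pos: [0.4526, 0.3886, 0.116]
ee_rot: [[-0.251, 0.968, -0.0], [0.968, 0.251, -0.0], [-0.0, -0.0, -1.0]]
force: [-0.3, 0.2, 0.1]
opening: 0.0855
```

Run:
```python
from workcell import *
from h import *
o=get_obs();print(o["time"],o["tool_pos"],o["qpos"])
print(*rel(o,[.4955,.3455,.10],toolR(np.radians(-84.8))))
```

```text
0.725 [0.4526 0.3886 0.116 ] [0.6195 0.0662 1.8426 0.     1.2331 0.366 ]
[-0.0003  0.0001  0.1627] [-52.5  30.7  16. ]
```

Call:
{"fn": "play_rows", "kwargs": {"commands": [[0,0,0.1627,-52.5,30.7,16,1],[0,0,0.1627,-52.5,30.7,16,1],[0,0,0.1627,-52.5,30.7,16,1]]}}

```text
time: 1.1
tool_pos: [0.4946, 0.3474, 0.1005]
ee_rot: [[-0.097, 0.995, -0.001], [0.995, 0.097, -0.0], [0.0, -0.001, -1.0]]
force: [0.3, 0.7, 0.5]
opening: 0.0851
```

Run:
```python
from workcell import *
from h import *
o=get_obs();print(o["time"],o["tool_pos"])
print(*rel(o,[.4955,.3455,.10],toolR(np.radians(-84.8))))
c=camera_model("wrist");im,d=grab_frame("wrist");print(c)
pickle.dump((c,im,d),open("w1.pkl","wb"));cv2.imwrite("pics/w1.png",cv2.resize(im,(800,600)))
```

```text
1.1 [0.4946 0.3474 0.1005]
[-0.001  -0.      0.0061] [-2.   0.7  0.5]
{'fx': 335.64205090913845, 'fy': 335.64205090913845, 'cx': 264.3868463215274, 'cy': 193.36155949001133, 'position': array([0.4862, 0.4241, 0.2829]), 'orientation': array([[ 0.9953,  0.0919,  0.0291],
       [ 0.0964, -0.9479, -0.3036],
       [-0.0003,  0.3049, -0.9524]])}
```

View pics/w1.png

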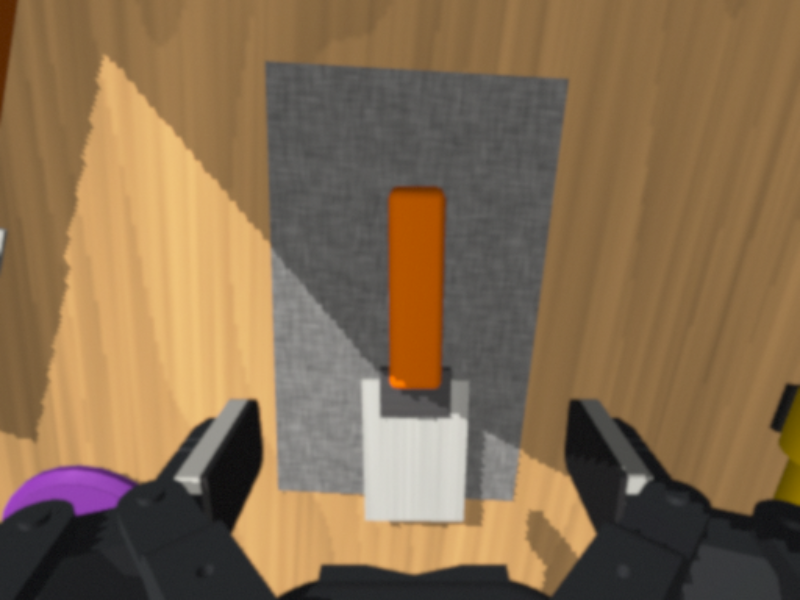

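Wrist view: the handle spans (417,190)-(415,388), the blade tip is at (414,520), and the fingers straddle the spatula's line. I'll project these to refine the handle's centre.

Run:
```python
from workcell import *
from h import *
c,im,d=pickle.load(open("w1.pkl","rb"))
s=.64
f=lambda u,v,z:proj(c,(u+.5)*s-.5,(v+.5)*s-.5,z)
for n,u,v,z in[("tail",417,190,.032),("front",415,388,.032),("L",388,290,.032),("R",444,290,.032),("tip",414,521,.017),("bl",362,400,.018),("br",468,400,.018)]: print(n,f(u,v,z))
for v in (200,280,370): print(d[int(v*s),int(416*s)], (c["position"]+c["orientation"]@np.array([(416*s-c["cx"])/c["fx"],(v*s-c["cy"])/c["fy"],1])*d[int(v*s),int(416*s)]))
o=get_obs()
print(*rel(o,[.4955,.345,.005],toolR(np.radians(-84.9))))
```

```text
tail [0.4902 0.3996 0.032 ]
front [0.4993 0.2968 0.032 ]
L [0.4806 0.3494 0.032 ]
R [0.5084 0.3521 0.032 ]
tip [0.5083 0.1991 0.017 ]
bl [0.471  0.2794 0.018 ]
br [0.5305 0.2852 0.018 ]
0.24731678 [0.4903 0.3949 0.0327]
0.2595067 [0.4942 0.3559 0.0324]
0.27386296 [0.4989 0.3076 0.0329]
[-0.0003 -0.0003  0.0091] [-3.2  0.9 95.9]
```

Call:
{"fn": "play_rows", "kwargs": {"commands": [[0,0,0.008,-0.5,0.5,55,1],[0,0,0.008,-0.5,0.5,94.5,1],[0,0,0.008,-0.5,0.5,94.5,1],[0,0,0.008,-0.5,0.5,94.5,-1],[0,0,0.008,-0.5,0.5,94.5,-1]]}}

```text
time: 1.78
tool_pos: [0.4971, 0.3486, 0.0093]
ee_rot: [[-0.09, 0.996, 0.004], [0.996, 0.09, 0.002], [0.002, 0.004, -1.0]]
force: [0.4, 0.0, 0.1]
opening: 0.0515
```

Call:
{"fn": "play_rows", "kwargs": {"commands": [[0,0,0,0,0,0,-1],[0,0,0,0,0,0,-1],[0,0,0,0,0,0,-1]]}}

```text
time: 2.15
tool_pos: [0.4956, 0.347, 0.0066]
ee_rot: [[-0.089, 0.996, 0.0], [0.996, 0.089, 0.0], [0.0, 0.0, -1.0]]
force: [-1.2, 0.3, 0.2]
opening: 0.0
```

Run:
```python
from workcell import *
from h import *
o=get_obs();print(o)
for n in("wrist","top"):
    c=camera_model(n);im,d=grab_frame(n);pickle.dump((c,im,d),open(n+"2.pkl","wb"))
    if n=="top": im=cv2.resize(im[150:270,80:240],(800,600))
    cv2.imwrite(f"pics/{n}2.png",cv2.resize(im,(800,600)))
print(get_obs()["opening"])
```

```text
{'time': 2.15, 'qpos': array([ 0.5221,  0.2075,  1.8882, -0.    ,  1.0455,  0.4335]), 'joint_vel': array([-0.0003,  0.004 ,  0.0024,  0.0009, -0.0023,  0.0007]), 'joint_torque': array([  0.0256, -41.2805, -31.5956,   0.0011,  -0.0036,  -0.    ]), 'tool_pos': array([0.4956, 0.347 , 0.0066]), 'ee_rot': array([[-0.0885,  0.9961,  0.0003],
       [ 0.9961,  0.0885,  0.0002],
       [ 0.0001,  0.0003, -1.    ]]), 'force': array([-1.1544,  0.2547,  0.2332]), 'moment': array([0.0537, 0.0011, 0.0154]), 'opening': 8.688620322418536e-06}
8.003305751562067e-05
```

View pics/wrist2.png

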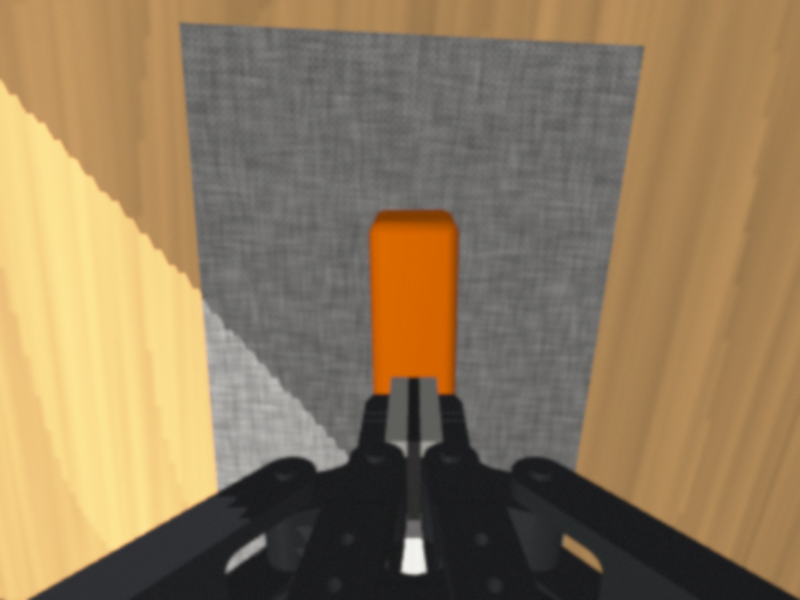

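View pics/top2.png

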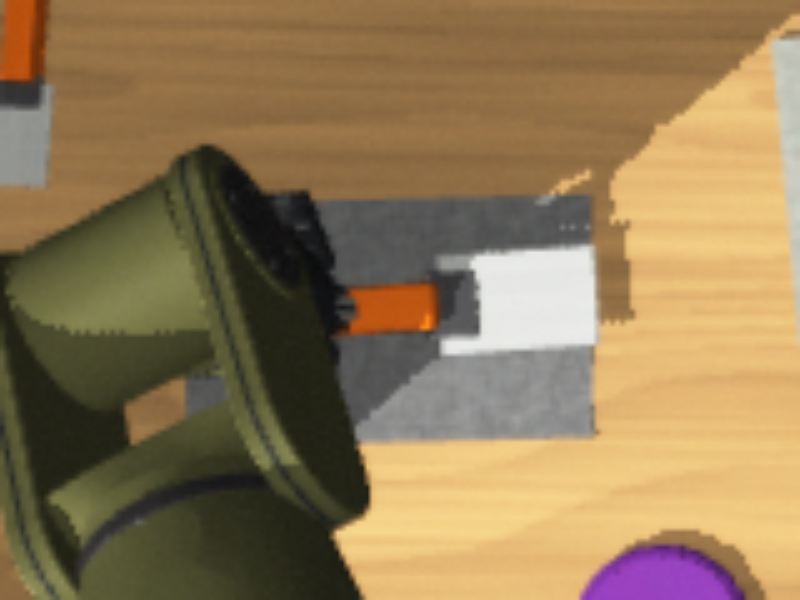

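Run:
```python
from workcell import *
from h import *
c,im,d=pickle.load(open("wrist2.pkl","rb"))
c1,im1,d1=pickle.load(open("w1.pkl","rb"))
o=get_obs();p=o["tool_pos"]
print("tcp px800",np.array(pix(c,p))/.64, "cam",c["position"],c["orientation"][:,2])
for u,v in[(414,382),(414,400),(405,430),(428,430),(414,300),(300,300),(414,250)]:
    dd=d[int(v*.64),int(u*.64)];print(u,v,dd,c["position"]+c["orientation"]@np.array([(u*.64-c["cx"])/c["fx"],(v*.64-c["cy"])/c["fy"],1])*dd)
for u,v in[(235,470),(600,470)]:
    dd=d1[int(v*.64),int(u*.64)];print(u,v,dd,c1["position"]+c1["orientation"]@np.array([(u*.64-c1["cx"])/c1["fx"],(v*.64-c1["cy"])/c1["fy"],1])*dd)
```

```text
tcp px800 [415.3433 349.5103] cam [0.4876 0.4238 0.1891] [ 0.0278 -0.3035 -0.9524]
414 382 0.14916342 [0.4939 0.357  0.054 ]
414 400 0.13954164 [0.4939 0.3567 0.0641]
405 430 0.12510188 [0.4917 0.3567 0.0792]
428 430 0.12539585 [0.4972 0.357  0.079 ]
414 300 0.16528858 [0.4924 0.3743 0.0315]
300 300 0.19694915 [0.4507 0.361  0.0012]
414 250 0.16012311 [0.491  0.3903 0.0317]
235 470 0.12504442 [0.4512 0.3442 0.176 ]
600 470 0.120328546 [0.5359 0.3552 0.1801]
```

Call:
{"fn": "play_rows", "kwargs": {"commands": [[0,0,0,0,0,0,-1],[0,0,0,0,0,0,-1]]}}

```text
time: 2.5
tool_pos: [0.4954, 0.347, 0.0062]
ee_rot: [[-0.089, 0.996, -0.0], [0.996, 0.089, -0.0], [-0.0, -0.0, -1.0]]
force: [-0.1, -0.4, 0.1]
opening: 0.0
```

Run:
```python
from workcell import *
from h import *
n="scene";c=camera_model(n);im,d=grab_frame(n);pickle.dump((c,im,d),open(n+"3.pkl","wb"))
p=get_obs()["tool_pos"];u,v=pix(c,p);print(p,u,v)
cv2.imwrite("pics/scene3.png",cv2.resize(im[130:220,270:390],(800,600),interpolation=cv2.INTER_CUBIC))
print("in crop",(u-270)*800/120,(v-130)*600/90)
for h in(.02,.04,.06):
    u,v=pix(c,p+[0,0,h]);print(h,(u-270)*800/120,(v-130)*600/90)
```

```text
[0.4954 0.347  0.0063] 341.5043075503275 195.49492641311278
in crop 476.69538366884996 436.63284275408523
0.02 483.54231282362093 409.3135725125742
0.04 490.5408897247579 381.38922725555835
0.06 497.69620889627544 352.83947981516764
```

View pics/scene3.png

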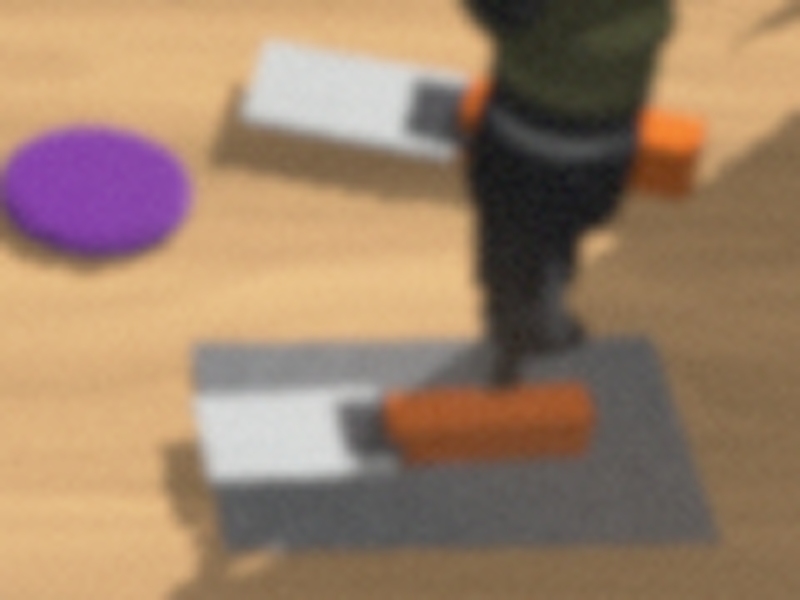

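Both the wrist and scene views show the closed fingertips about 4 cm above where the reported TCP puts them: tips near z≈0.05, reported 0.006, and shut above the handle. So the reported TCP lies ahead of the real tips. I'll open the gripper and descend further, watching the force.

Call:
{"fn": "play_rows", "kwargs": {"commands": [[0,0,0,0,0,0,1],[0,0,0,0,0,0,1],[0,0,0,0,0,0,1],[0,0,0,0,0,0,1],[0,0,0,0,0,15,1]]}}

```text
time: 3.18
tool_pos: [0.4967, 0.3478, -0.0077]
ee_rot: [[-0.089, 0.996, 0.003], [0.996, 0.089, 0.002], [0.001, 0.003, -1.0]]
force: [-0.2, 1.0, -0.2]
opening: 0.0855
```

Run:
```python
from workcell import *
from h import *
o=get_obs();print(o["tool_pos"],o["opening"],o["force"])
n="wrist";c=camera_model(n);im,d=grab_frame(n);pickle.dump((c,im,d),open(n+"4.pkl","wb"))
cv2.imwrite("pics/wrist4.png",cv2.resize(im,(800,600)))
```

```text
[ 0.4967  0.3478 -0.0077] 0.08546403669152641 [-0.2072  0.9947 -0.2233]
```

View pics/wrist4.png

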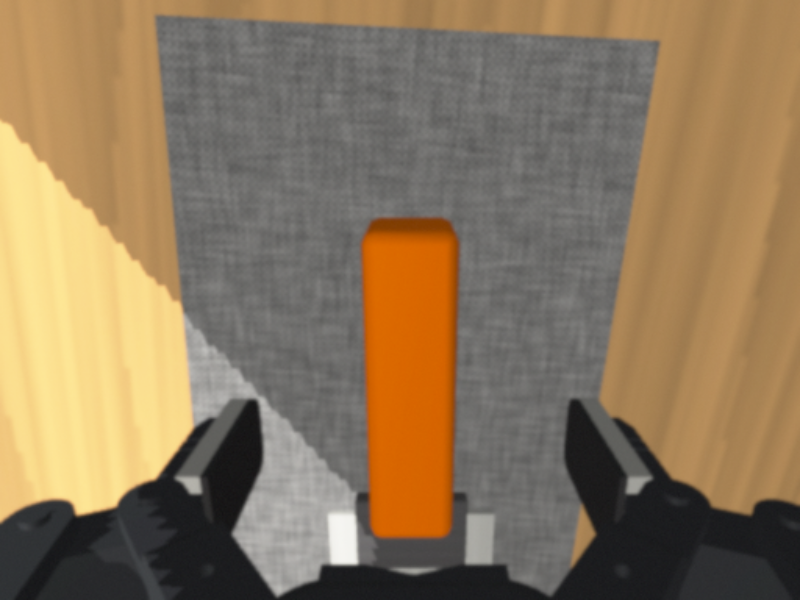

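Run:
```python
from workcell import *
from h import *
c,im,d=pickle.load(open("wrist4.pkl","rb"))
for u,v in[(240,405),(240,415),(250,405),(585,405),(590,415),(190,485),(640,485),(240,480),(410,230),(410,530)]:
    dd=d[int(v*.64),int(u*.64)];print(u,v,dd,c["position"]+c["orientation"]@np.array([(u*.64-c["cx"])/c["fx"],(v*.64-c["cy"])/c["fy"],1])*dd)
```

```text
240 405 0.13798723 [0.4493 0.3529 0.0515]
240 415 0.13247427 [0.4511 0.3533 0.0572]
250 405 0.13712554 [0.4522 0.3535 0.0522]
585 405 0.13728304 [0.5395 0.3612 0.0524]
590 415 0.13191795 [0.5389 0.3614 0.058 ]
190 485 0.10962978 [0.4483 0.3507 0.0819]
640 485 0.10880095 [0.5416 0.3595 0.0829]
240 480 0.12814528 [0.4536 0.3406 0.0658]
410 230 0.14591475 [0.4902 0.3991 0.0298]
410 530 0.17364867 [0.4988 0.3001 0.0323]
```

The open tips are at z≈0.050, which confirms a constant offset of about 45 mm along tool z. I'll descend another 29 mm and grip.

Call:
{"fn": "play_rows", "kwargs": {"commands": [[0,0,0,0,0,15,1],[0,0,0,0,0,28,1],[0,0,0,0,0,28,1],[0,0,0,0,0,28,-1],[0,0,0,0,0,28,-1]]}}

```text
time: 3.85
tool_pos: [0.496, 0.3473, -0.036]
ee_rot: [[-0.089, 0.996, 0.001], [0.996, 0.089, 0.001], [0.001, 0.001, -1.0]]
force: [0.1, 0.6, 0.5]
opening: 0.0517
```

Call:
{"fn": "play_rows", "kwargs": {"commands": [[0,0,0,0,0,0,-1],[0,0,0,0,0,0,-1],[0,0,0,0,0,0,-1]]}}

```text
time: 4.22
tool_pos: [0.4962, 0.3474, -0.0358]
ee_rot: [[-0.089, 0.996, 0.001], [0.996, 0.089, 0.001], [0.001, 0.002, -1.0]]
force: [-0.9, 0.1, 3.4]
opening: 0.0263
```

Call:
{"fn": "play_rows", "kwargs": {"commands": [[0,0,0,0,0,-20,-1],[0,0,0,0,0,-60,-1],[0,0,0,0,0,-110,-1],[0,0,0,0,0,-110,-1],[0,0,0,0,0,-110,-1]]}}

```text
time: 4.85
tool_pos: [0.4949, 0.3467, 0.0733]
ee_rot: [[-0.089, 0.996, -0.001], [0.996, 0.089, -0.0], [-0.0, -0.001, -1.0]]
force: [-0.2, -0.1, -2.4]
opening: 0.0266
```

Run:
```python
from workcell import *
from h import *
o=get_obs();print(o["time"],o["tool_pos"],o["opening"],o["force"],o["moment"],o["ee_rot"][:,1])
for n in("wrist","top","scene"):
    c=camera_model(n);im,d=grab_frame(n);pickle.dump((c,im,d),open(n+"5.pkl","wb"))
    if n=="top": im=im[160:250,120:240]
    if n=="scene": im=im[120:210,270:390]
    cv2.imwrite(f"pics/{n}5.png",cv2.resize(im,(800,600),interpolation=cv2.INTER_CUBIC))
```

```text
4.85 [0.4949 0.3467 0.0733] 0.026643936170591822 [-0.1678 -0.0762 -2.4075] [0.006  0.0333 0.0317] [ 0.9961  0.0886 -0.0005]
```

View pics/wrist5.png

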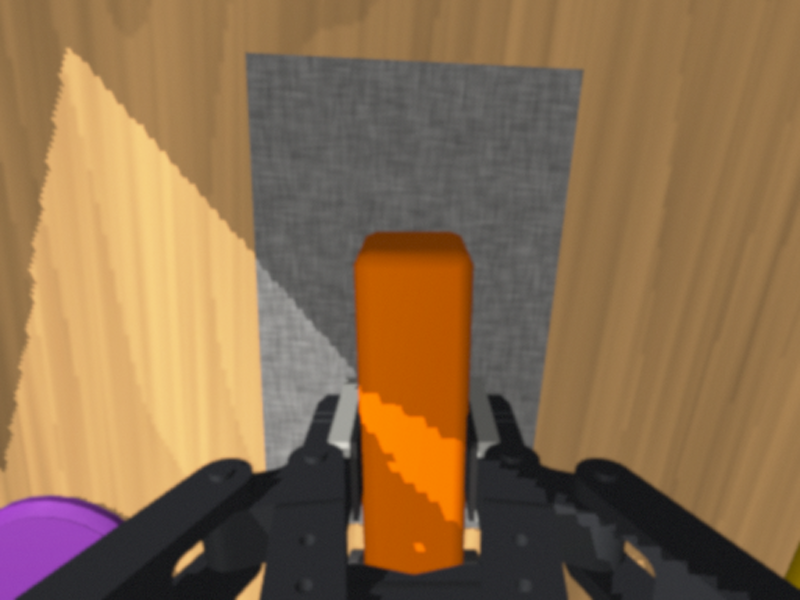

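View pics/top5.png

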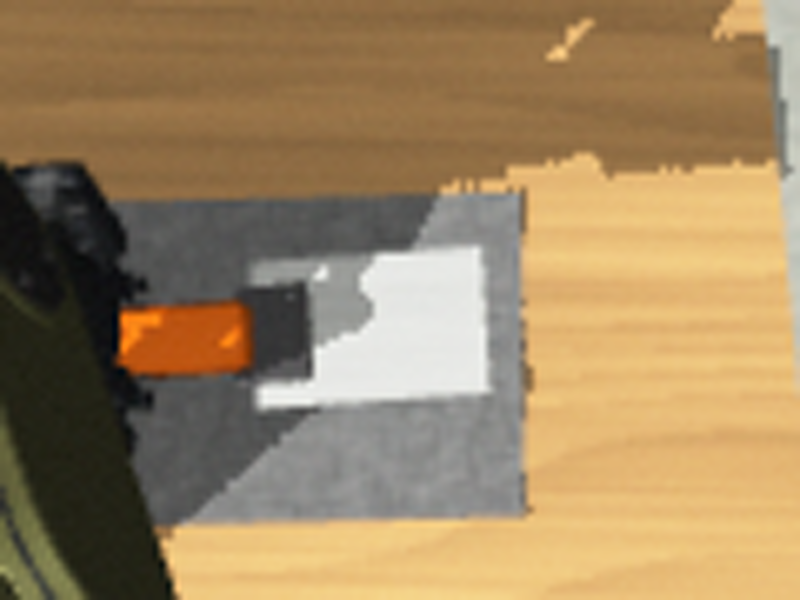

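View pics/scene5.png

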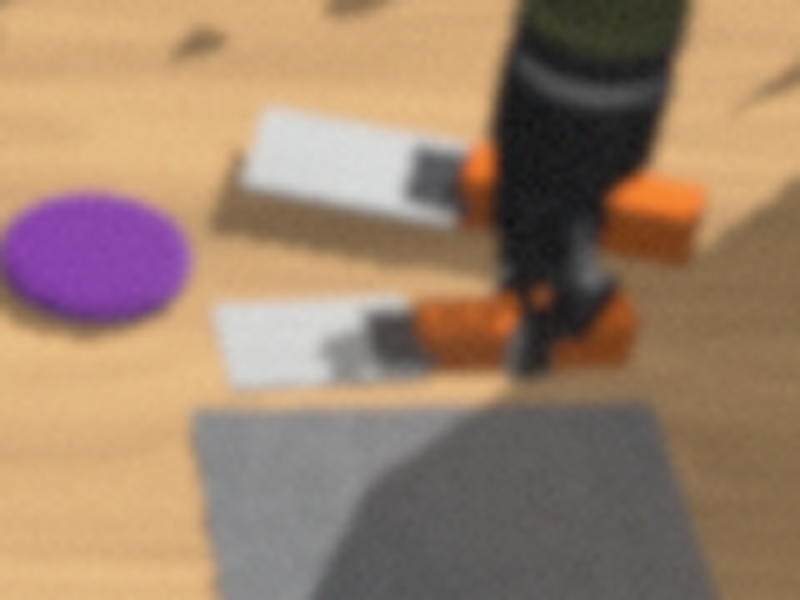

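The spatula is held level (wrist: handle between the pads; top: blade from (250,265) to (490,400)). I'll measure the blade plane and tip from depth.

Run:
```python
from workcell import *
from h import *
o=get_obs();T=o["tool_pos"];R=o["ee_rot"]
for n,K,pts in(("top",(120,160,120/800),[(330,280),(470,265),(400,320),(470,380),(330,390),(440,330)]),("scene",(270,120,120/800),[(240,320),(260,370),(300,340),(330,310),(290,375)])):
    c,im,d=pickle.load(open(n+"5.pkl","rb"))
    for u,v in pts:
        uu=K[0]+u*K[2];vv=K[1]+v*K[2];dd=d[int(vv),int(uu)]
        P=c["position"]+c["orientation"]@np.array([(uu-c["cx"])/c["fx"],(vv-c["cy"])/c["fy"],1])*dd
        print(n,u,v,P,"tool",R.T@(P-T)*1000)
c,_,_=pickle.load(open("top5.pkl","rb"))
for u,v in((482,248),(490,394),(486,321)):
    P=proj(c,120+(u+.5)*.15-.5,160+(v+.5)*.15-.5,.127);print("tip",P,R.T@(P-T)*1000)
c,_,_=pickle.load(open("scene5.pkl","rb"))
for u,v in((215,307),(234,388)):
    P=proj(c,270+(u+.5)*.15-.5,120+(v+.5)*.15-.5,.127);print("tip sc",P,R.T@(P-T)*1000)
```

```text
top 330 280 [0.5213 0.2639 0.1276] tool [-84.4925  19.6798 -56.3923]
top 470 265 [0.5288 0.2074 0.1246] tool [-141.3809   22.1609  -53.2416]
top 400 320 [0.5056 0.2351 0.1256] tool [-111.7435    1.5097  -54.2066]
top 470 380 [0.4816 0.2048 0.1299] tool [-139.8122  -25.0683  -58.3847]
top 330 390 [0.4764 0.2624 0.1264] tool [-81.9216 -25.1318 -55.0048]
top 440 330 [0.5017 0.2178 0.1294] tool [-128.6326   -3.9021  -57.9913]
scene 240 320 [0.4939 0.2119 0.1286] tool [-133.8203  -12.234   -57.1639]
scene 260 370 [0.5255 0.2191 0.1254] tool [-129.4357   19.9896  -54.0239]
scene 300 340 [0.5051 0.24   0.1263] tool [-106.8366    1.4263  -54.9888]
scene 330 310 [0.4792 0.2576 0.1229] tool [-86.9991 -22.8039 -51.4737]
scene 290 375 [0.5313 0.2325 0.1277] tool [-116.6107   26.8656  -56.4318]
tip [0.5368 0.2035 0.127 ] [-146.0253   29.8373  -55.6799]
tip [0.4772 0.1982 0.127 ] [-145.9998  -29.9933  -55.4659]
tip [0.507  0.2008 0.127 ] [-146.0126   -0.1449  -55.5727]
tip sc [0.4808 0.1996 0.127 ] [-144.8781  -26.3195  -55.4809]
tip sc [0.5381 0.2043 0.127 ] [-145.3543   31.1854  -55.6858]
```

```bash
cat >> h.py <<'E'
TIP=np.array([-.146,0,-.054])
def tcp_for(x,z,pitch,y=-.066,dyaw=0):
    R=toolR(YB+dyaw,pitch);return b2w(x,y,z)-R@TIP,R
def tip_of(o): return w2b(o["tool_pos"]+o["ee_rot"]@TIP),np.arcsin(o["ee_rot"][2,0]),np.degrees(np.arctan2(-o["ee_rot"][1,0],-o["ee_rot"][0,0]))
def go(o,x,z,pdeg,**k): 
    p,R=tcp_for(x,z,np.radians(pdeg),**k);r,t=rel(o,p,R);print((x,z,pdeg),r,t);
E
python3 - <<'E'
from workcell import *
from h import *
o=get_obs();print(tip_of(o))
go(o,-.145,.045,15)
E
```

```text
(array([-0.2882, -0.0094,  0.1254]), np.float64(-0.001657051257618467), np.float64(-84.91235137834164))
(-0.145, 0.045, 15) [-0.      0.2634 -0.0276] [-135.6  -56.6   41. ]
```

Call:
{"fn": "play_rows", "kwargs": {"commands": [[0,0.13,-0.014,-50,-20,10,-1],[0,0.2634,-0.0276,-100,-45,25,-1],[0,0.2634,-0.0276,-135.6,-56.6,41,-1],[0,0.2634,-0.0276,-135.6,-56.6,41,-1],[0,0.2634,-0.0276,-135.6,-56.6,41,-1]]}}

```text
time: 5.62
tool_pos: [0.4511, 0.2071, 0.032]
ee_rot: [[-0.112, 0.993, -0.027], [0.959, 0.115, 0.259], [0.26, 0.003, -0.965]]
force: [-0.4, 0.0, -0.9]
opening: 0.0264
```

Run:
```python
from workcell import *
from h import *
o=get_obs();print(o["time"],o["tool_pos"],o["force"],tip_of(o))
for n in("top","scene"):
    c=camera_model(n);im,d=grab_frame(n);pickle.dump((c,im,d),open(n+"6.pkl","wb"))
    K=(190,160,120/800) if n=="top" else (195,150,120/800)
    x,y=K[:2]
    cv2.imwrite(f"pics/{n}6.png",cv2.resize(im[y:y+90,x:x+120],(800,600),interpolation=cv2.INTER_CUBIC))
    P=o["tool_pos"]+o["ee_rot"]@TIP
    for yy in(-.03,0,.03):
        u,v=pix(c,o["tool_pos"]+o["ee_rot"]@(TIP+[0,yy,0]));print(n,yy,(u+.5-x)/.15,(v+.5-y)/.15)
go(o,-.140,.013,15)
```

```text
5.625 [0.4511 0.2071 0.032 ] [-0.4447  0.0143 -0.9347] (array([-0.1458, -0.0644,  0.0461]), np.float64(0.26352899490787607), np.float64(-83.32651511747936))
top -0.03 391.0642191829538 490.0032641575797
top 0 384.73143792221913 422.1063705398884
top 0.03 378.4237444192176 354.47845523485137
scene -0.03 405.19937454694934 167.19597245748162
scene 0 411.5327756481838 206.7319909905312
scene 0.03 418.0664753185958 247.51836581975607
(-0.14, 0.013, 15) [ 0.003  -0.0017  0.0004] [-14.3  -1.8  30.7]
```

View pics/top6.png

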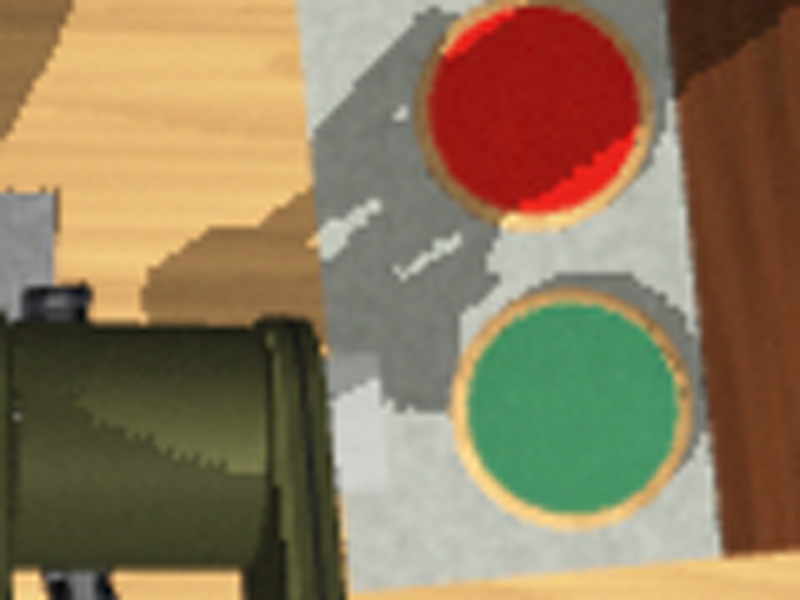

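View pics/scene6.png

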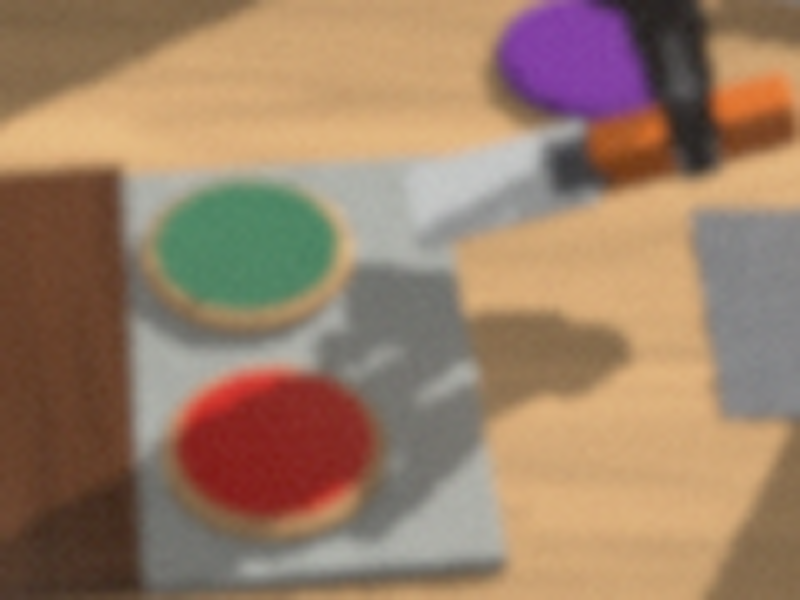

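Predicted and seen blade corners agree within about 0.5 px in both views, and the blade is in line with the green disc. Next I lower onto the board in front of it.

Call:
{"fn": "play_rows", "kwargs": {"commands": [[0.003,-0.0017,0,-14,-1.8,20,-1],[0.003,-0.0017,0,-14.3,-1.8,30.7,-1],[0.003,-0.0017,0,-14.3,-1.8,30.7,-1],[0.003,-0.0017,0,-14.3,-1.8,30.7,-1]]}}

```text
time: 6.22
tool_pos: [0.4506, 0.2016, -0.0004]
ee_rot: [[-0.114, 0.993, -0.029], [0.959, 0.117, 0.257], [0.259, 0.002, -0.966]]
force: [-0.2, 0.1, -1.7]
opening: 0.0264
```

Run:
```python
from workcell import *
from h import *
o=get_obs();print(o["time"],o["force"],o["moment"],tip_of(o))
go(o,-.140,.011,15)
go(o,-.140,.010,15)
```

```text
6.225 [-0.2236  0.1347 -1.7015] [-0.1559  0.0435  0.0259] (array([-0.1405, -0.0652,  0.014 ]), np.float64(0.2618694485394042), np.float64(-83.23622308253367))
(-0.14, 0.011, 15) [ 0.0011 -0.0001  0.0019] [-1.2 -0.5  2.7]
(-0.14, 0.01, 15) [ 0.0011 -0.0001  0.0019] [-1.5 -0.5  3.7]
```

Call:
{"fn": "play_rows", "kwargs": {"commands": [[0,0,0,-0.5,-0.5,2,-1],[0,0,0,-0.5,-0.5,2,-1]]}}

```text
time: 6.48
tool_pos: [0.4501, 0.2011, -0.0025]
ee_rot: [[-0.113, 0.993, -0.028], [0.959, 0.117, 0.257], [0.259, 0.002, -0.966]]
force: [0.3, 0.3, -0.2]
opening: 0.0264
```

Call:
{"fn": "play_rows", "kwargs": {"commands": [[0,0,0,-0.3,0,1,-1],[0,0,0,-0.3,0,1,-1]]}}

```text
time: 6.72
tool_pos: [0.4503, 0.2012, -0.0033]
ee_rot: [[-0.113, 0.993, -0.028], [0.959, 0.116, 0.258], [0.259, 0.002, -0.966]]
force: [0.3, 2.8, 3.2]
opening: 0.0264
```

Call:
{"fn": "play_rows", "kwargs": {"commands": [[0,0,0,-0.3,0,1,-1],[0,0,0,-0.3,0,1,-1]]}}

```text
time: 6.98
tool_pos: [0.4504, 0.2013, -0.0042]
ee_rot: [[-0.113, 0.993, -0.028], [0.959, 0.117, 0.258], [0.259, 0.002, -0.966]]
force: [-1.2, 2.4, 6.5]
opening: 0.0265
```

Call:
{"fn": "play_rows", "kwargs": {"commands": [[0,0,0,-9.5,0,-3.3,-1],[0,0,0,-19,0,-5.9,-1],[0,0,0,-19,0,-5.9,-1]]}}

```text
time: 7.35
tool_pos: [0.4527, 0.1799, -0.0043]
ee_rot: [[-0.113, 0.993, -0.028], [0.96, 0.116, 0.255], [0.257, 0.002, -0.966]]
force: [0.9, -0.9, 4.7]
opening: 0.0265
```

Call:
{"fn": "play_rows", "kwargs": {"commands": [[0,0,0,-5,0,-1.3,-1],[0,0,0,-10,0,-2.6,-1],[0,0,0,-15,0,-3.9,-1],[0,0,0,-15,0,-3.9,-1]]}}

```text
time: 7.85
tool_pos: [0.4541, 0.1657, -0.0041]
ee_rot: [[-0.113, 0.993, -0.029], [0.959, 0.116, 0.257], [0.259, 0.001, -0.966]]
force: [-0.3, 2.6, 5.6]
opening: 0.0266
```

Run:
```python
from workcell import *
from h import *
o=get_obs();print(o["time"],o["force"],o["moment"],tip_of(o))
for n in("scene",):
    c=camera_model(n);im,d=grab_frame(n);pickle.dump((c,im,d),open(n+"7.pkl","wb"))
    K=(195,150,120/800)
    x,y=K[:2]
    cv2.imwrite(f"pics/{n}7.png",cv2.resize(im[y:y+90,x:x+120],(800,600),interpolation=cv2.INTER_CUBIC))
```

```text
7.85 [-0.3111  2.6165  5.5832] [-0.5476 -0.0785 -0.0111] (array([-0.1044, -0.0661,  0.0102]), np.float64(0.2619590048247314), np.float64(-83.30855234345984))
```

View pics/scene7.png

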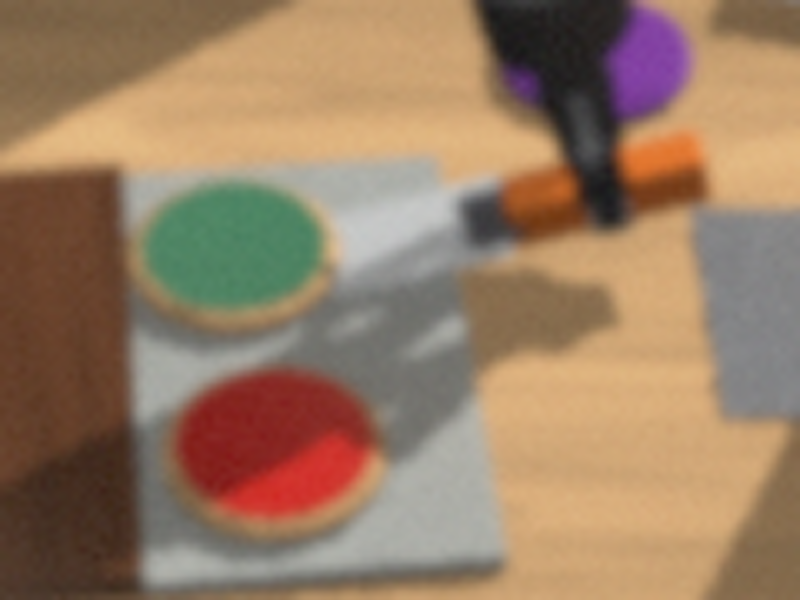

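The disc has slid a few mm to the step at crop (125,250), and the blade edge is at its lip. I'll keep pushing so it wedges under.

Call:
{"fn": "play_rows", "kwargs": {"commands": [[0,0,0,-4,0,-1,-1],[0,0,0,-8,0,-2.1,-1],[0,0,0,-12,0,-3.2,-1],[0,0,0,-12,0,-3.2,-1]]}}

```text
time: 8.4
tool_pos: [0.4555, 0.1536, -0.0041]
ee_rot: [[-0.113, 0.993, -0.029], [0.959, 0.116, 0.258], [0.259, 0.001, -0.966]]
force: [0.8, 3.1, 6.4]
opening: 0.0264
```

```bash
cat > sn.py <<'E'
import sys
from workcell import *
from h import *
k=sys.argv[1]
o=get_obs();print(o["time"],o["force"],tip_of(o))
n="scene";c=camera_model(n);im,d=grab_frame(n);pickle.dump((c,im,d),open(n+k+".pkl","wb"))
x,y=(180,140)
cv2.imwrite(f"pics/{n}{k}.png",cv2.resize(im[y:y+90,x:x+120],(800,600),interpolation=cv2.INTER_CUBIC))
E
python3 sn.py 8
```

```text
8.4 [0.8372 3.1074 6.3988] (array([-0.0922, -0.066 ,  0.0102]), np.float64(0.2622761594956383), np.float64(-83.30567601152))
```

View pics/scene8.png

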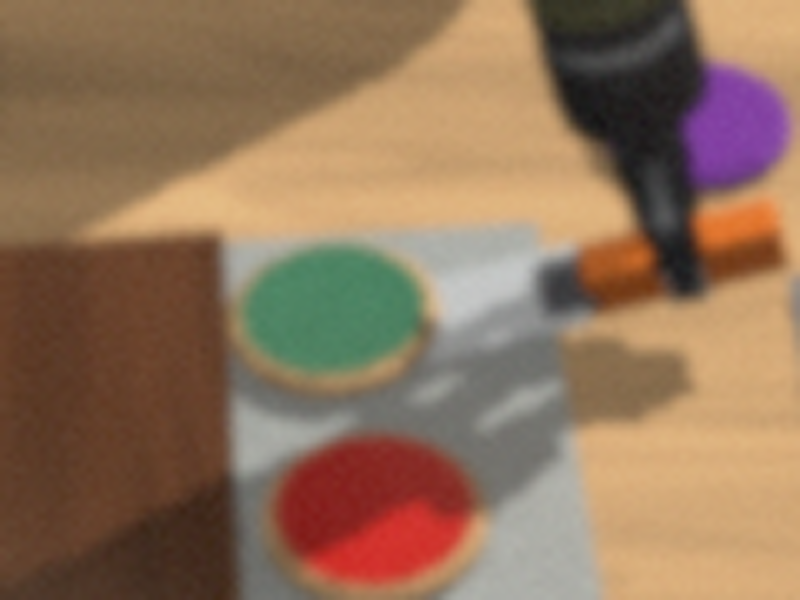

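The blade is about 18 mm under the lip with low forces and the disc against the step, so I continue.

Call:
{"fn": "play_rows", "kwargs": {"commands": [[0,0,0,-5,0,-1.3,-1],[0,0,0,-10,0,-2.7,-1],[0,0,0,-15,0,-4,-1],[0,0,0,-22,0,-5.9,-1],[0,0,0,-22,0,-5.9,-1]]}}

```text
time: 9.07
tool_pos: [0.4582, 0.1305, -0.0042]
ee_rot: [[-0.113, 0.993, -0.029], [0.959, 0.116, 0.257], [0.258, 0.001, -0.966]]
force: [0.3, 1.5, 4.3]
opening: 0.0265
```

```bash
python3 sn.py 9
```

```text
9.075 [0.2642 1.5494 4.3241] (array([-0.069 , -0.066 ,  0.0102]), np.float64(0.2614505744789788), np.float64(-83.30066451923119))
```

View pics/scene9.png

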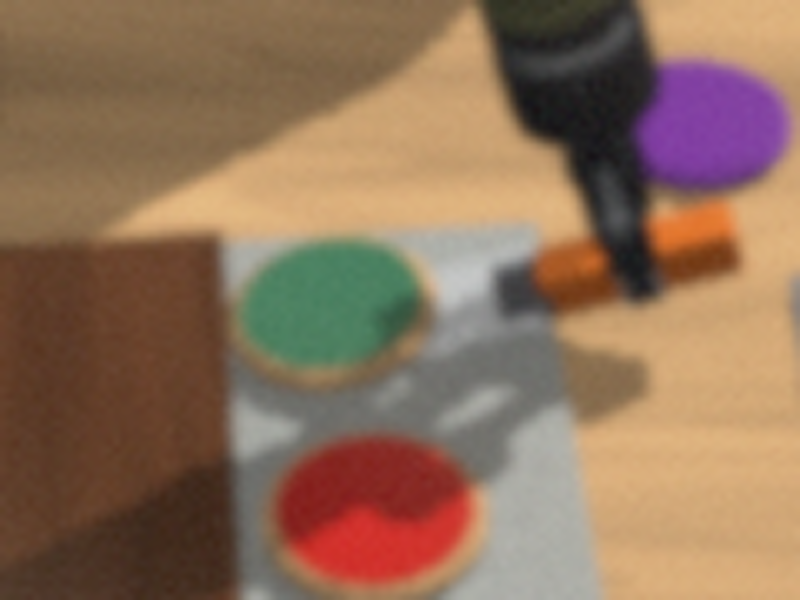

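Run:
```python
from workcell import *
from h import *
o=get_obs()
for x,z in((-.0685,.019),(-.067,.027),(-.065,.035),(-.062,.043)): go(o,x,z,15)
```

```text
(-0.0685, 0.019, 15) [0.0012 0.0005 0.0009] [ 1.8  0.1 -8.7]
(-0.067, 0.027, 15) [0.0012 0.0005 0.0009] [  2.5   0.1 -16.8]
(-0.065, 0.035, 15) [0.0012 0.0005 0.0009] [  2.6   0.1 -25.1]
(-0.062, 0.043, 15) [0.0012 0.0005 0.0009] [  1.8   0.1 -33.6]
```

Call:
{"fn": "play_rows", "kwargs": {"commands": [[0,0,0,1.8,0,-8.7,-1],[0,0,0,2.5,0,-16.8,-1],[0,0,0,2.6,0,-25,-1],[0,0,0,1.8,0,-33.6,-1],[0,0,0,1.8,0,-33.6,-1]]}}

```text
time: 9.75
tool_pos: [0.4594, 0.1237, 0.0294]
ee_rot: [[-0.113, 0.993, -0.028], [0.959, 0.116, 0.257], [0.259, 0.002, -0.966]]
force: [0.5, 0.7, -1.8]
opening: 0.0262
```

```bash
python3 sn.py 10
python3 - <<'E'
from workcell import *
from h import *
o=get_obs()
for x,z in((-.058,.051),(-.051,.060),(-.043,.067),(-.033,.073),(-.024,.076)): go(o,x,z,15)
E
```

```text
9.75 [ 0.488   0.6645 -1.7901] (array([-0.0621, -0.0657,  0.0438]), np.float64(0.2615443249209191), np.float64(-83.2933796733784))
(-0.058, 0.051, 15) [0.0014 0.0001 0.0009] [-2.   0.2 -8.6]
(-0.051, 0.06, 15) [0.0014 0.0001 0.0009] [ -6.5   0.2 -19.1]
(-0.043, 0.067, 15) [0.0014 0.0001 0.0009] [-12.4   0.2 -27.9]
(-0.033, 0.073, 15) [0.0014 0.0001 0.0009] [-20.5   0.2 -36.3]
(-0.024, 0.076, 15) [0.0014 0.0001 0.0009] [-28.4   0.2 -41.5]
```

View pics/scene10.png

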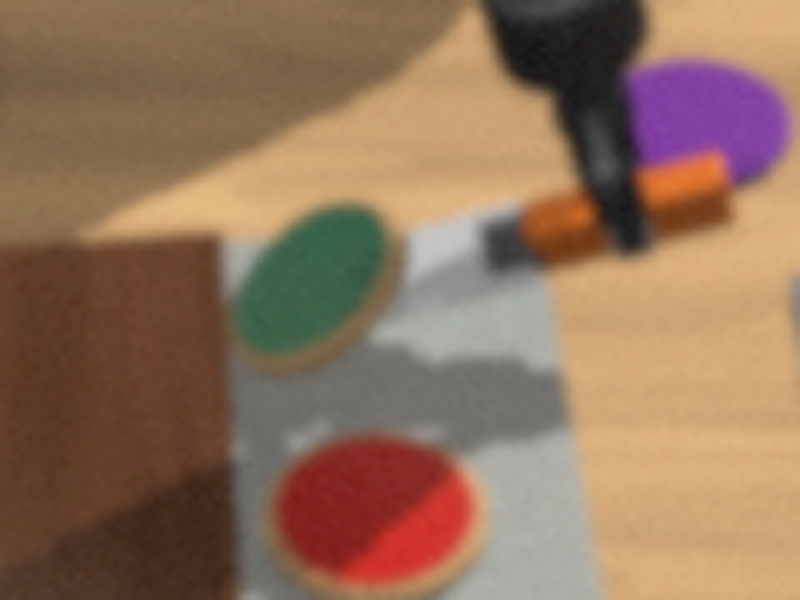

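The disc is tilted about 30-35° on its far edge at the step, with the blade under it. Continuing along the arc.

Call:
{"fn": "play_rows", "kwargs": {"commands": [[0,0,0,-2,0.2,-8.6,-1],[0,0,0,-6.5,0.2,-19,-1],[0,0,0,-12.4,0.2,-28,-1],[0,0,0,-20.5,0.2,-36.3,-1],[0,0,0,-20.5,0.2,-36.3,-1]]}}

```text
time: 10.42
tool_pos: [0.4631, 0.094, 0.0591]
ee_rot: [[-0.112, 0.993, -0.027], [0.96, 0.115, 0.257], [0.258, 0.002, -0.966]]
force: [0.6, 0.4, -1.2]
opening: 0.0266
```

```bash
python3 sn.py 11
python3 - <<'E'
from workcell import *
from h import *
o=get_obs()
for x,z in((-.024,.076),(-.014,.078),(-.004,.078),(.006,.077),(.016,.074),(.026,.070)): go(o,x,z,15)
E
```

```text
10.425 [ 0.6057  0.4371 -1.2259] (array([-0.0322, -0.0656,  0.0735]), np.float64(0.261195549978626), np.float64(-83.34775377189145))
(-0.024, 0.076, 15) [0.0014 0.0002 0.0001] [-7.5 -0.  -5.2]
(-0.014, 0.078, 15) [0.0014 0.0002 0.0001] [-16.6  -0.   -9.7]
(-0.004, 0.078, 15) [0.0014 0.0002 0.0001] [-26.3  -0.  -12.3]
(0.006, 0.077, 15) [0.0014 0.0002 0.0001] [-36.2  -0.  -13.9]
(0.016, 0.074, 15) [0.0014 0.0002 0.0001] [-46.7  -0.  -13.6]
(0.026, 0.07, 15) [0.0014 0.0002 0.0001] [-57.4  -0.  -12.3]
```

View pics/scene11.png

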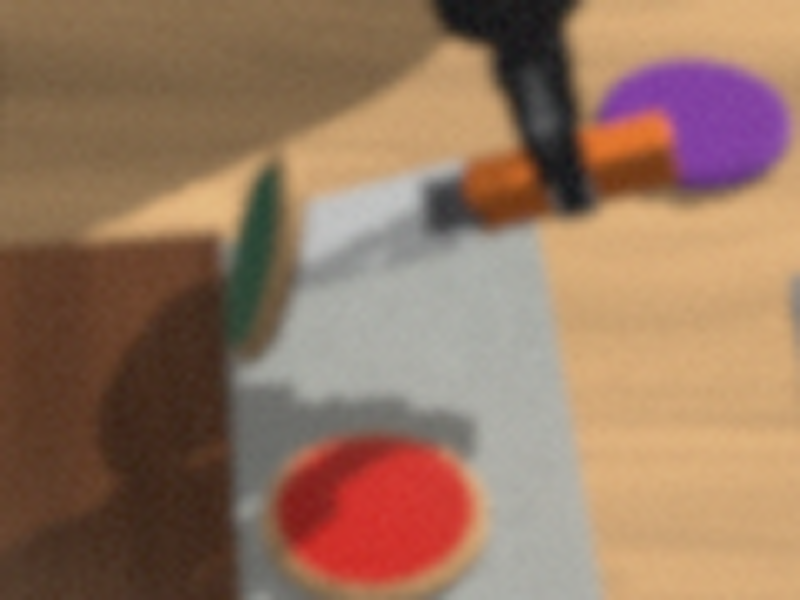

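The disc is near vertical, still leaning on the blade at the step. Now a gentle push past vertical.

Call:
{"fn": "play_rows", "kwargs": {"commands": [[0,0,0,-7.5,0,-5.2,-1],[0,0,0,-16.6,0,-9.7,-1],[0,0,0,-26.3,0,-12.3,-1],[0,0,0,-36,0,-14,-1],[0,0,0,-36,0,-14,-1]]}}

```text
time: 11.1
tool_pos: [0.4667, 0.056, 0.0622]
ee_rot: [[-0.111, 0.993, -0.03], [0.959, 0.115, 0.257], [0.259, 0.0, -0.966]]
force: [0.3, 0.3, -2.0]
opening: 0.0263
```

```bash
python3 sn.py 12
python3 - <<'E'
from workcell import *
from h import *
o=get_obs()
for x,z in((.016,.074),(.026,.070)): go(o,x,z,15)
E
```

```text
11.1 [ 0.3148  0.3425 -1.9643] (array([ 0.006 , -0.0663,  0.0766]), np.float64(0.2617378319671518), np.float64(-83.37454312561938))
(0.016, 0.074, 15) [ 0.0003 -0.0001 -0.0001] [-10.7   0.3  -0.2]
(0.026, 0.07, 15) [ 0.0003 -0.0001 -0.0001] [-21.4   0.3   1.1]
```

View pics/scene12.png

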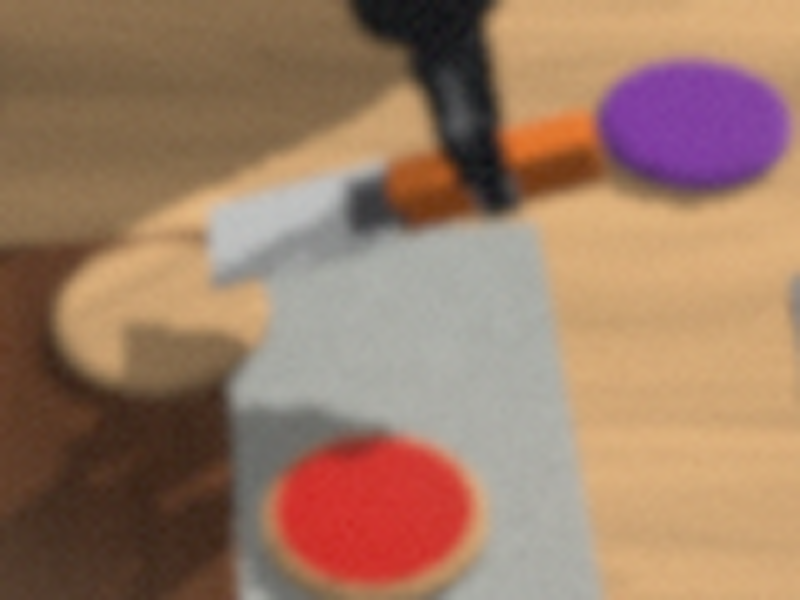

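It has tipped over, bare side up at crop (160,315). I'll draw the blade back and check flatness and position.

Call:
{"fn": "play_rows", "kwargs": {"commands": [[0,0,0,40,0,0,-1],[0,0,0,100,0,0,-1],[0,0,0,140,0,-10,-1],[0,0,0,140,0,-10,-1]]}}

```text
time: 11.65
tool_pos: [0.4517, 0.1907, 0.1102]
ee_rot: [[-0.118, 0.993, -0.027], [0.959, 0.121, 0.258], [0.259, 0.004, -0.966]]
force: [0.8, -0.6, -2.1]
opening: 0.0261
```

```bash
python3 sn.py 13
python3 - <<'E'
from workcell import *
from h import *
c=camera_model("top");im,d=grab_frame("top");pickle.dump((c,im,d),open("top13.pkl","wb"))
x,y=230,140
cv2.imwrite("pics/top13.png",cv2.resize(im[y:y+115,x:x+153],(800,600),interpolation=cv2.INTER_CUBIC))
E
```

```text
11.65 [ 0.7522 -0.5758 -2.0738] (array([-0.1296, -0.0649,  0.1245]), np.float64(0.26204167277369944), np.float64(-82.99097313914301))
```

View pics/top13.png

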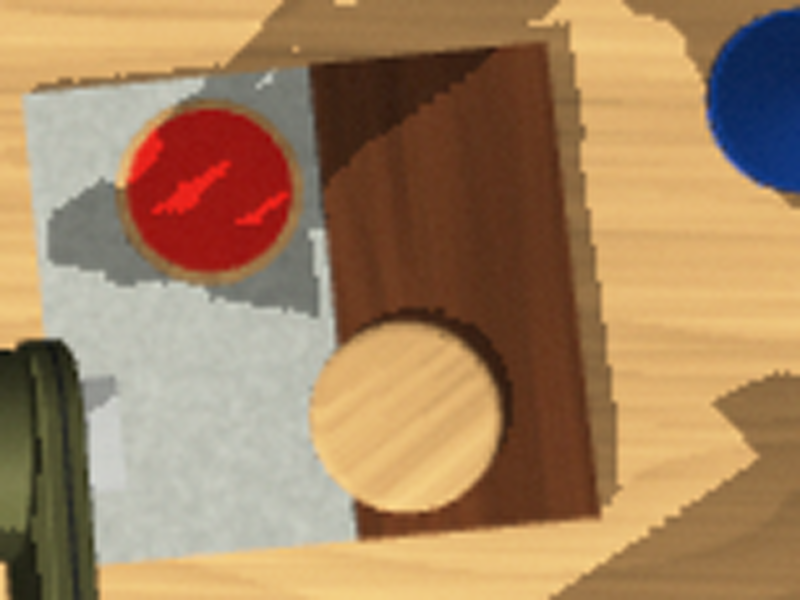

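View pics/scene13.png

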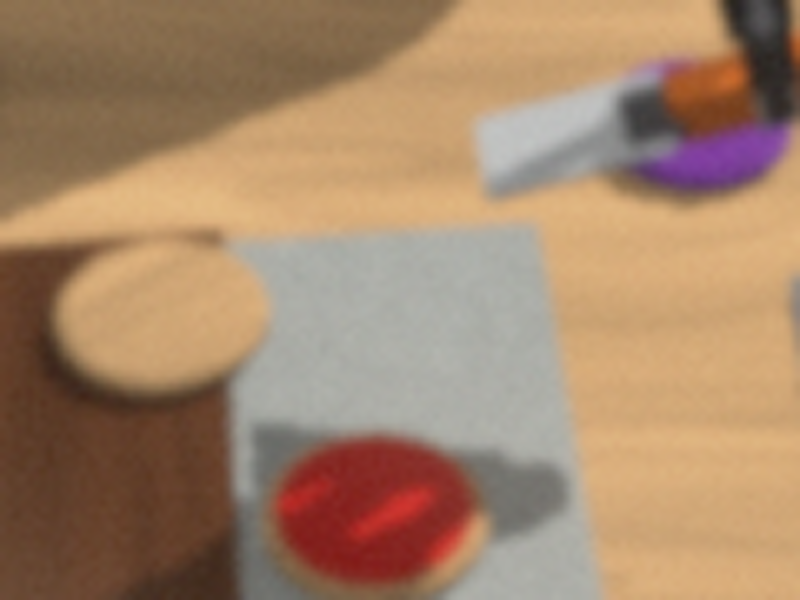

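Run:
```python
from workcell import *
from h import *
s=800/153
for k in("top","scene"):
    c,im,d=pickle.load(open(k+"13.pkl","rb"))
    if k=="top": ctr=(230+406/s,140+416/s)
    else: ctr=(180+160*.15,140+315*.15)
    vv,uu=np.mgrid[:384,:512];m=((uu-ctr[0])**2+(vv-ctr[1])**2<(11**2 if k=="scene" else 14**2))&(d>0)
    P=np.stack([(uu-c["cx"])/c["fx"]*d,(vv-c["cy"])/c["fy"]*d,d],-1)[m]@c["orientation"].T+c["position"]
    A=np.c_[P[:,:2]-P[:,:2].mean(0),np.ones(len(P))];q,*_=np.linalg.lstsq(A,P[:,2],rcond=None);print(k,"tilt deg",np.degrees(np.arctan(np.hypot(*q[:2]))),"top z",q[2])
    print(w2b(proj(c,*ctr,.032)))
o=get_obs()
R=toolR(np.radians(-84.9))
print(*rel(o,[.4955,.347,.05],R))
```

```text
top tilt deg 0.17577109075913175 top z 0.03224530275490528
[ 0.0344 -0.072   0.032 ]
scene tilt deg 1.2053502324389123 top z 0.03227610334483162
[ 0.033  -0.0629  0.032 ]
[-0.0032 -0.2612  0.0291] [131.9  63.   95.4]
```

The disc is flat (0.2-1.2° tilt, top at z≈0.032) with its centre about 34 mm past the step. Taking the spatula back to the mat.

Call:
{"fn": "play_rows", "kwargs": {"commands": [[0,-0.15,0.015,60,30,20,-1],[0,-0.2612,0.029,110,55,60,-1],[-0.003,-0.2612,0.029,132,63,95,-1],[-0.003,-0.2612,0.029,132,63,95,-1],[-0.003,-0.2612,0.029,132,63,95,-1]]}}

```text
time: 12.38
tool_pos: [0.4959, 0.3455, 0.0495]
ee_rot: [[-0.087, 0.996, -0.002], [0.996, 0.087, -0.001], [-0.001, -0.002, -1.0]]
force: [0.1, -0.2, -2.2]
opening: 0.0265
```

Run:
```python
from workcell import *
from h import *
o=get_obs();R=toolR(np.radians(-84.9))
print(o["time"],o["tool_pos"],o["force"]);print(*rel(o,[.4955,.347,-.033],R))
```

```text
12.375 [0.4959 0.3455 0.0495] [ 0.0685 -0.196  -2.2397]
[-0.0022  0.0008 -0.0022] [ 1.6 -0.1 82.5]
```

Call:
{"fn": "play_rows", "kwargs": {"commands": [[-0.002,0.001,-0.002,1.6,0,40,-1],[-0.002,0.001,-0.002,1.6,0,75,-1],[-0.002,0.001,-0.002,1.6,0,82.5,-1],[-0.002,0.001,-0.002,1.6,0,82.5,-1]]}}

```text
time: 12.88
tool_pos: [0.4968, 0.3478, -0.0307]
ee_rot: [[-0.088, 0.996, 0.003], [0.996, 0.088, 0.002], [0.002, 0.003, -1.0]]
force: [0.6, 1.6, -0.8]
opening: 0.0266
```

Call:
{"fn": "play_rows", "kwargs": {"commands": [[0,0,0,0,0,1.5,-1],[0,0,0,0,0,1.5,-1]]}}

```text
time: 13.12
tool_pos: [0.497, 0.349, -0.0316]
ee_rot: [[-0.09, 0.996, 0.004], [0.996, 0.09, 0.003], [0.003, 0.004, -1.0]]
force: [-0.5, -0.0, -2.0]
opening: 0.0267
```

Call:
{"fn": "play_rows", "kwargs": {"commands": [[0,0,0,0,0,1.5,-1],[0,0,0,0,0,1.5,-1],[0,0,0,0,0,1.5,-1]]}}

```text
time: 13.5
tool_pos: [0.4958, 0.3486, -0.0349]
ee_rot: [[-0.09, 0.996, 0.002], [0.996, 0.09, 0.002], [0.001, 0.002, -1.0]]
force: [0.2, 0.0, -2.1]
opening: 0.0262
```

Call:
{"fn": "play_rows", "kwargs": {"commands": [[0,0,0,0,0,1,-1],[0,0,0,0,0,1,-1],[0,0,0,0,0,1,-1]]}}

```text
time: 13.88
tool_pos: [0.496, 0.3486, -0.0357]
ee_rot: [[-0.09, 0.996, 0.002], [0.996, 0.09, 0.002], [0.002, 0.002, -1.0]]
force: [-0.0, -0.3, -0.7]
opening: 0.0269
```

Touching down now (the weight is coming off). One more half millimetre, then open slowly and go straight up.

Call:
{"fn": "play_rows", "kwargs": {"commands": [[0,0,0,0,0,0.6,-1],[0,0,0,0,0,0.6,-1],[0,0,0,0,0,0.6,0.2],[0,0,0,0,0,0.6,1],[0,0,0,0,0,0.6,1]]}}

```text
time: 14.5
tool_pos: [0.4959, 0.3485, -0.0367]
ee_rot: [[-0.09, 0.996, 0.002], [0.996, 0.09, 0.002], [0.001, 0.002, -1.0]]
force: [-0.1, -0.7, -0.0]
opening: 0.0791
```

Call:
{"fn": "play_rows", "kwargs": {"commands": [[0,0,0,0,0,0,1],[0,0,0,0,0,0,1],[0,0,0,0,0,-50,1],[0,0,0,0,0,-110,1],[0,0,0,0,0,-160,1]]}}

```text
time: 15.12
tool_pos: [0.496, 0.3485, 0.126]
ee_rot: [[-0.09, 0.996, 0.003], [0.996, 0.09, 0.002], [0.002, 0.003, -1.0]]
force: [0.6, 0.7, 0.7]
opening: 0.0852
```

Call:
{"fn": "play_rows", "kwargs": {"commands": [[0,0,0,60,0,-30,1],[0,0,0,120,0,-30,1],[0,0,0,150,0,-30,1],[0,0,0,150,0,-30,1]]}}

```text
time: 15.62
tool_pos: [0.4813, 0.4995, 0.1535]
ee_rot: [[-0.093, 0.996, 0.002], [0.996, 0.093, 0.002], [0.001, 0.002, -1.0]]
force: [-0.0, -0.8, -0.5]
opening: 0.0853
```

Run:
```python
from workcell import *
from h import *
o=get_obs();print(o["time"],o["tool_pos"],o["force"],o["opening"])
for n in("top","scene"):
    c=camera_model(n);im,d=grab_frame(n);pickle.dump((c,im,d),open(n+"F.pkl","wb"));cv2.imwrite(f"pics/{n}F.png",cv2.resize(im,(800,600),interpolation=cv2.INTER_CUBIC))
```

```text
15.625 [0.4813 0.4995 0.1535] [-0.0415 -0.7532 -0.5496] 0.08531364801640452
```

View pics/topF.png

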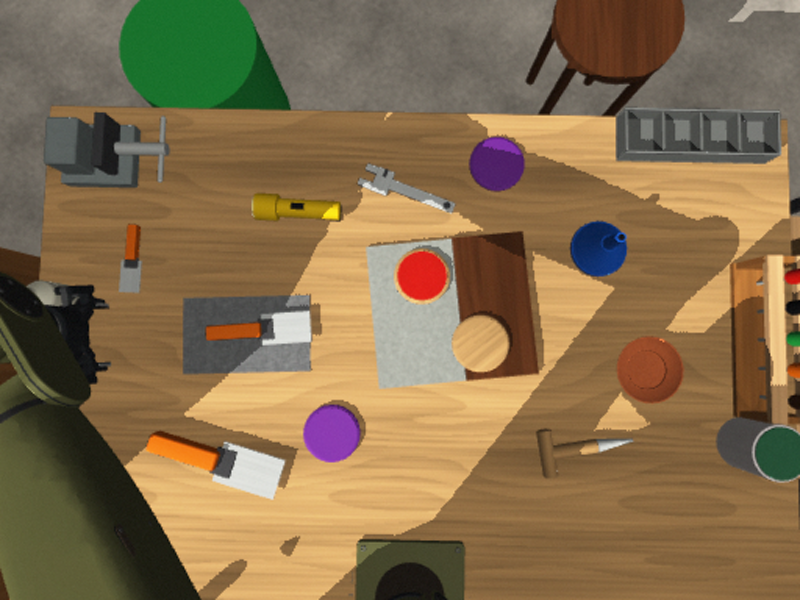

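View pics/sceneF.png

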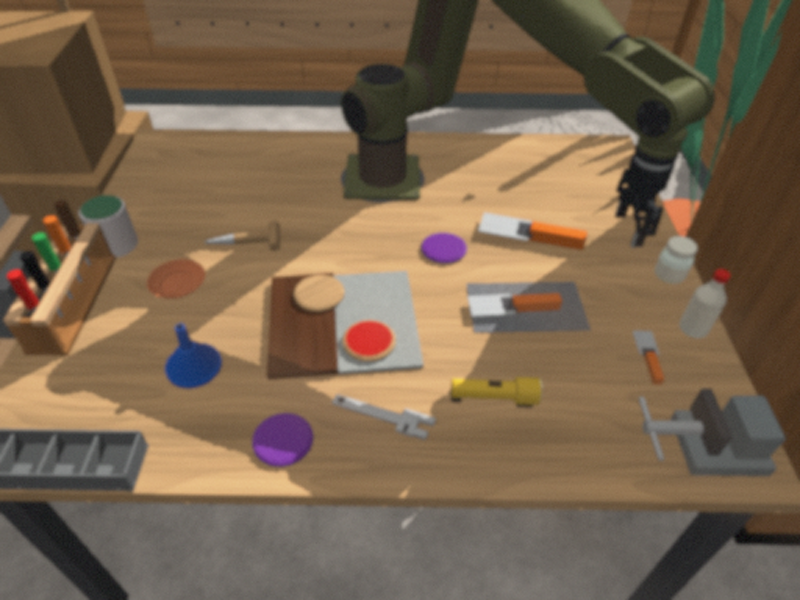

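Final views: the bare wooden disc is on the dark half at top (481,344). Red is unmoved at (421,275), the spatula is on the mat at (255,330), and the bystanders are in place. One depth check of the blade before handing in.

Run:
```python
from workcell import *
from h import *
c,im,d=pickle.load(open("topF.pkl","rb"))
for n,(u,v) in dict(handle1=(220,332),handle2=(250,330),blade1=(280,328),blade2=(303,327)).items():
    u,v=int(u*.64),int(v*.64);dd=np.median(d[v-1:v+2,u-1:u+2]);print(n,c["position"]+c["orientation"]@np.array([(u-c["cx"])/c["fx"],(v-c["cy"])/c["fy"],1])*dd)
finish_job()
```

```text
handle1 [0.4946 0.3754 0.031 ]
handle2 [0.4988 0.3152 0.0325]
blade1 [0.5064 0.2617 0.0185]
blade2 [0.5073 0.2192 0.0187]
the job is handed in; nothing more can be done
```

The green coaster is turned over, bare wooden side up, on the raised half of the board. The spatula is back flat on its grey mat and released. I handed the job in at about 15.7 s; `finish_job()` gives no verdict.

**What I did:** I worked the blade under the coaster from the open end of the board, pushed it against the step, pivoted it up on its far edge and nudged it over. Only the spatula touched it.

**Last checks:**
- **Coaster:** The depth fit after the flip gave a tilt of 0.2° from the top camera and 1.2° from the scene camera, well inside 6°. Its centre was about 34 mm past the step, within the 20 to 120 mm allowed.
- **Spatula:** Handle top was at z ≈ 0.031–0.033 m and blade top at z ≈ 0.0185 m at both points measured, so it lies flat where it started.
- **Everything else:** The red coaster and the bystanders looked unmoved in the final pictures; I compared them by eye.

**What disagreed:** The reported tool position lay about 45 mm beyond the real fingertips. My first grasp therefore closed in the air above the handle. I measured the offset with the wrist and scene cameras, went lower and gripped properly; nothing was disturbed.

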